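# Feed scrap lock cylinders into the narrow-necked jar

## Task

The two lock cylinders that stand on end are scrap: drop them one at a time, end first, through the narrow neck of the white scrap jar, so that both end up down inside it. Keep the jar standing where it is, and leave the third lock cylinder, the one lying down, where it lies.

Things in the scene. Friction and masses are not known exactly. Their poses are not given: they have to be found in the camera images.
- cylinder_a: Brass profile lock cylinder standing on end, 60 mm tall, cross-section 24 x 17 mm (a 17 mm round with a narrower straight flank), 0.14 to 0.28 kg. Origin: half way up its height, on the outer face of the flank. Its own y axis runs along its 60 mm length (vertical at the start); its own z axis runs across the 24 mm, from the flank to the round; the centre of the part lies 12 mm from the origin along +z; x is across the 17 mm.
- cylinder_b: Nickel-grey profile lock cylinder standing on end; same shape, size, mass, origin and axes as cylinder_a.
- cylinder_lying: Third lock cylinder, brass, same shape and size, lying on its flank on the bench (own z up, length along own y); origin at the centre of its underside. To be left alone.
- scrap_jar: White plastic jar, upright, loose, 0.8 kg, 140 mm tall. Body 104 mm across up to 88 mm high, sloping shoulder to 108 mm, then a straight open neck to the rim at 140 mm: 65 mm across outside, 54 mm inside. Its floor rises as a blunt cone from 6 mm at the edge to 28 mm in the middle, so things dropped in topple. Origin: centre of its underside; z up, the mouth's centre is at z = 140 mm.
There are look-alikes about, which are no part of the job. What is shaped like the cylinder_b but purple is not meant.

How it is judged:
By the outcome, as a careful person would: the job done as asked, in the order asked, and still so for the second after the job is handed in, with the robot touching nothing.
It also fails if it takes over 58 s, if anything falls off the work surface, if the arm or the gripper's body presses on something with over 40 N, if the wrist force passes 120 N, or if a joint passes its speed limit or range.

## Robot

A 7-joint arm with a two-finger parallel gripper is mounted at the origin on a cart in front of the work surface, level with it; the furniture and walls round the work are solid. World frame = base frame: x ahead of the robot, y to its left, z up, the work surface at z = 0. Lengths are in m, angles in rad, forces in N, time in s.
With the tool pointing down it reaches from about 0.4 to 0.85 m from the base axis. Payload 10.4 kg.
Tool frame: the origin (TCP) lies at the very end of the fingers, on their centre line; the grasp point (between the pads) lies 19 mm behind it; z points along the fingers, y is the direction in which the jaws open and shut (so a half turn about z gives the same grasp; the last joint's range is limited). The gripper opens to 87 mm and grips with 3 to 60 N. Pads are 19 mm wide; open, the fingers measure 117 mm over their backs; the gripper's body (75 mm by 190 mm) begins 51 mm behind the grasp point.
Start: joints at [1.081, 0.332, -0.065, 1.46, 0.022, 1.35, -0.088], TCP at [0.281, -0.558, 0.223] pointing down, gripper open.
Joint ranges: [-2.6, 2.6], [-0.5, 2.12], [-1.47, 1.34], [0.16, 2.42], [-1.27, 4.41], [0.06, 2.06], [-2.6, 2.6]. Speed limits (rad/s): [2.22, 2.22, 2.79, 2.79, 3.14, 3.14, 3.14].

## Interface

Orientations are given as a unit quaternion [x, y, z, w].
In Python, from bench import read_state, camera, close_job gives the robot as it stands.
- The arm moves only by the shell command python3 -m inch 'ROWS' [OPENING] [FORCE]. ROWS is JSON, a list of rows, each a list of 6 numbers: the shift along the tool's x, y, z as a fraction of full scale, then the turn, a rotation vector about the tool's x, y, z as a fraction of full scale. In form: [[tx, ty, tz, ax, ay, az], ...]. A call has 1 to 5 rows; each row shifts and turns the commanded pose from where the row before left it, along the tool's axes as they then stand; what a row does not reach is not made up. Full scale, the value 1, is 0.04 m for a shift and 120 degrees for a turn. A row lasts 1/8 s, in which the tool goes at most 62.5 mm and 10.7 degrees, less where a joint would pass 70% of its speed; a pose out of reach is approached as far as the arm can. A call with a number of a shift or a turn outside -1 to 1 is refused whole. A call with a gripper value outside its range is refused whole. OPENING is the opening, from -1 (shut) to 1 (fully open), so that 0 is half open, set as the call begins (- or left out, the last holds). The fingers move at their own pace and stop on an object; FORCE is the grip in N (left out, the last holds). Time passes only in rows, so rows that do not move let the fingers close. It gives the time, the measured TCP pose, the force and the opening at its end, in the units of the state.
- read_state(): the state, without advancing time (a new reading comes with each control period).
- camera(name): name is "scene" or "side" or "wrist"; returns a dict with "img" (480x640x3 uint8, red, green, blue), "depth" (480x640 float32, m along the optical axis (not along the pixel's ray), 0 where there is no reading), "fx", "fy", "cx", "cy" (pixels), "k1" (the pictures are not rectified: a ray, as slopes to the right and down, at radius r is drawn at 1 + k1 r^2 times it, then the intrinsics apply), "position" and "orientation" of the camera in the world; the wrist camera has in their place "tool_from_camera" (4x4, takes a point from camera to tool coordinates, whose origin is the TCP and whose axes are the flange's). Camera axes: x right, y down, z forward; pixel columns grow to the right and rows downward; lengths in m; the calibration is good to about 2 mm. A picture is of the moment at which its call begins: read the wrist's pose just before it.
- close_job(): hands the job in, once; it reports no verdict.
The state is a dict: "time": time; "joint_positions": joint angles; "joint_vel": joint speeds; "joint_torque": joint torques, N m; "ee_pos": TCP position; "eef_rot": TCP orientation; "ft_force": force on the tool from outside, world axes, zero at the start; "torque": the same for the moment, N m; "width": finger opening in m.
Only numpy, scipy, OpenCV 4.12 (cv2) and the standard library are available. Lean on these libraries where they do the work, as an engineer would, in place of code of your own. Each camera call takes 0.05 s, during which the arm holds its last target.

## Working session

There is one attempt and no reset: what is moved stays moved. The work goes in short steps, Python scripts to look and compute and a shell command to move; the robot and the scene stay as the last step left them, time stands still between calls to the robot, and variables do not carry over. Pictures are saved under pics/ and viewed, and the job is handed in when it is done.

```bash
ls; mkdir -p pics; python3 - <<'E'
from bench import read_state,camera
import cv2
s=read_state(); print(s)
for n in ("scene","side","wrist"):
    c=camera(n); cv2.imwrite(f"pics/{n}0.png",c["img"][:,:,::-1])
    print(n,{k:v for k,v in c.items() if k not in("img","depth")})
E
```

```text
pics
{'time': 0.0, 'joint_positions': array([ 1.08138148,  0.33288971, -0.06470964,  1.46091629,  0.02158912,
        1.34989734, -0.08848063]), 'joint_vel': array([-3.87886948e-04, -6.58129111e-04,  6.16079293e-04, -5.52544549e-04,
       -2.73777110e-04,  7.45719750e-04, -4.66875456e-06]), 'joint_torque': array([-1.28868606e-05, -6.23248816e+01,  2.46099679e-02, -3.89900494e+01,
       -6.13528769e-02,  3.95875261e-02,  1.15583621e-04]), 'ee_pos': array([ 0.28111165, -0.55779016,  0.22175477]), 'eef_rot': array([ 9.72878301e-01,  2.31316474e-01, -1.88241084e-04, -6.82332272e-04]), 'ft_force': array([ 0.47470087, -0.07399882, -0.4215265 ]), 'torque': array([-0.00010205, -0.00066935,  0.00069296]), 'width': 0.08689503796802807}
scene {'fx': 492.1242881230025, 'fy': 492.1242881230025, 'cx': 320.0681800523828, 'cy': 235.6595549218459, 'k1': -0.11863307901518887, 'position': array([-0.18800883, -0.5152252 ,  0.40752356]), 'orientation': array([ 0.75140533, -0.38776393,  0.25275585, -0.47025913])}
side {'fx': 458.71256263902495, 'fy': 458.71256263902495, 'cx': 306.387443315031, 'cy': 246.87581869928445, 'k1': -0.10569724159131161, 'position': array([0.51042816, 0.64929933, 0.48025473]), 'orientation': array([ 0.02340694,  0.87061686, -0.49083864, -0.02357595])}
wrist {'fx': 387.7801257991104, 'fy': 387.7801257991104, 'cx': 312.65557232172654, 'cy': 233.83359346538825, 'k1': -0.015928101120775518, 'tool_from_camera': array([[-3.88922064e-04, -9.55034995e-01, -2.96492844e-01,
         8.33406305e-02],
       [ 9.99999813e-01, -5.11600948e-04,  3.36179506e-04,
         4.55013142e-04],
       [-4.72749212e-04, -2.96492657e-01,  9.55035015e-01,
        -1.63141016e-01],
       [ 0.00000000e+00,  0.00000000e+00,  0.00000000e+00,
         1.00000000e+00]])}
```

View pics/scene0.png

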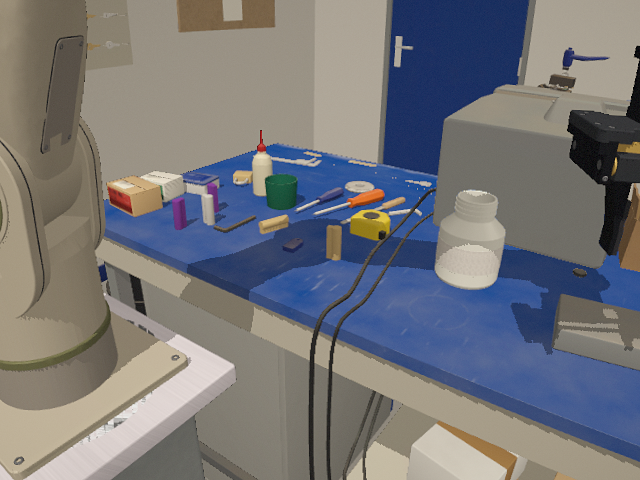

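View pics/side0.png

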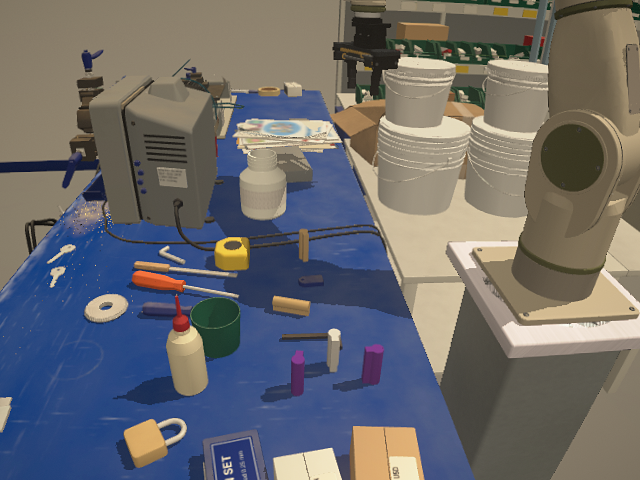

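View pics/wrist0.png

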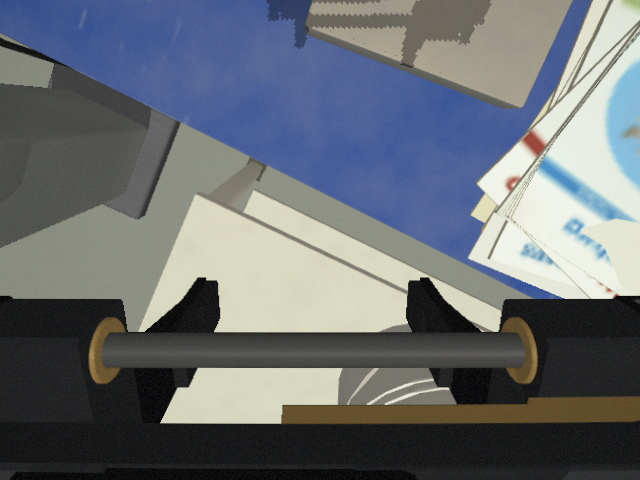

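The side view shows brass standing at (304,245), grey-white standing at (333,350), purple ones at (298,373) and (372,364), and lying brass at (291,306). The jar is at (263,190), and cables run behind the standing brass. Next I'll measure positions and check close crops.

```bash
cat > h.py <<'E'
import numpy as np, cv2
from scipy.spatial.transform import Rotation as R
from bench import read_state,camera
def cam_T(c,s=None):
    T=np.eye(4)
    if "position" in c:
        T[:3,:3]=R.from_quat(c["orientation"]).as_matrix(); T[:3,3]=c["position"]; return T
    T[:3,:3]=R.from_quat(s["eef_rot"]).as_matrix(); T[:3,3]=s["ee_pos"]
    return T@c["tool_from_camera"]
def cloud(c,T):
    v,u=np.mgrid[0:480,0:640]
    K=np.array([[c["fx"],0,c["cx"]],[0,c["fy"],c["cy"]],[0,0,1]])
    p=cv2.undistortPoints(np.stack([u,v],-1).reshape(-1,1,2).astype(float),K,np.array([c["k1"],0,0,0.]))
    p=p.reshape(480,640,2); d=c["depth"]
    P=np.dstack([p*d[...,None],d])
    W=P@T[:3,:3].T+T[:3,3]; W[d==0]=np.nan
    return W
def grab(n):
    s=read_state(); c=camera(n); T=cam_T(c,s); return c,T,cloud(c,T),s
def crop(c,u0,v0,u1,v1,k,name):
    im=cv2.resize(c["img"][v0:v1,u0:u1,::-1],None,fx=k,fy=k,interpolation=cv2.INTER_CUBIC); cv2.imwrite("pics/"+name,im)
E
python3 - <<'E'
from h import *
c,T,W,s=grab("side")
crop(c,230,220,400,400,4,"s_crop.png") 
np.set_printoptions(precision=3,suppress=True)
for n,(u,v) in dict(a=(304,232),a_m=(304,245),b=(334,332),bm=(333,350),p1=(298,355),p2=(373,348),lying=(291,303),jarrim=(263,152),cable=(340,230),cable2=(340,238),cable3=(375,240),blk=(312,281),cup=(215,305),tape=(231,245),bench=(350,300),file=(310,337)).items(): print(n,W[v,u])
# tall points clusters
for nm in("side","scene"):
    if nm=="scene": c,T,W,s=grab("scene"); crop(c,160,160,370,280,3.8,"c_crop.png")
    m=(W[...,2]>0.03)&(W[...,2]<0.075)&(W[...,0]>0.3)&(W[...,0]<0.9)&(abs(W[...,1])<0.45)
    n,l,st,ce=cv2.connectedComponentsWithStats(m.astype(np.uint8))
    for i in range(1,n):
        if st[i,4]>40:
            P=W[l==i]; print(nm,ce[i].round(),st[i,4],P.min(0),P.max(0),c["img"][l==i].mean(0).round())
E
```

```text
a [ 0.459 -0.098  0.06 ]
a_m [ 0.46  -0.089  0.037]
b [0.435 0.18  0.059]
bm [0.437 0.197 0.042]
p1 [0.486 0.221 0.059]
p2 [0.387 0.213 0.059]
lying [0.49  0.065 0.021]
jarrim [ 0.538 -0.339  0.132]
cable [ 0.374 -0.212 -0.   ]
cable2 [ 0.378 -0.178 -0.   ]
cable3 [ 0.305 -0.17  -0.002]
blk [ 0.45  -0.011  0.01 ]
cup [0.606 0.096 0.045]
tape [ 0.597 -0.098  0.035]
bench [ 0.388  0.034 -0.   ]
file [0.463 0.128 0.005]
side [161. 207.] 2170 [ 0.664 -0.45   0.03 ] [ 0.9   -0.138  0.075] [84. 79. 70.]
side [263. 197.] 852 [ 0.49  -0.316  0.03 ] [ 0.594 -0.259  0.075] [156. 143. 123.]
side [304. 238.] 177 [ 0.452 -0.117  0.03 ] [ 0.469 -0.088  0.061] [131. 105.  73.]
side [232. 246.] 586 [ 0.565 -0.133  0.03 ] [ 0.628 -0.064  0.037] [187. 157.  67.]
side [216. 319.] 1493 [0.566 0.093 0.03 ] [0.636 0.168 0.061] [37. 68. 50.]
side [334. 342.] 308 [0.427 0.173 0.03 ] [0.443 0.198 0.062] [171. 160. 141.]
side [187. 365.] 926 [0.608 0.206 0.03 ] [0.654 0.235 0.075] [158. 141. 107.]
side [373. 356.] 417 [0.374 0.205 0.03 ] [0.399 0.224 0.06 ] [ 94.  50. 103.]
side [297. 365.] 347 [0.479 0.212 0
[... 481 characters left out ...]
518 0.444 0.055] [192. 163. 132.]
scene [209. 197.] 323 [0.423 0.171 0.03 ] [0.492 0.238 0.062] [151. 124. 145.]
scene [423. 197.] 103 [ 0.69  -0.181  0.031] [ 0.71  -0.141  0.075] [52. 51. 54.]
scene [442. 208.] 372 [ 0.659 -0.239  0.03 ] [ 0.668 -0.196  0.075] [112. 110. 103.]
scene [178. 206.] 206 [0.368 0.204 0.03 ] [0.396 0.224 0.061] [104.  51. 121.]
scene [371. 217.] 436 [ 0.56  -0.134  0.03 ] [ 0.623 -0.069  0.038] [176. 153.  62.]
scene [535. 232.] 1642 [ 0.659 -0.45   0.03 ] [ 0.668 -0.316  0.075] [112. 110. 103.]
scene [334. 235.] 287 [ 0.447 -0.115  0.03 ] [ 0.466 -0.09   0.062] [134. 112.  76.]
scene [468. 258.] 1687 [ 0.482 -0.367  0.03 ] [ 0.55  -0.263  0.075] [185. 176. 163.]
```

View pics/s_crop.png

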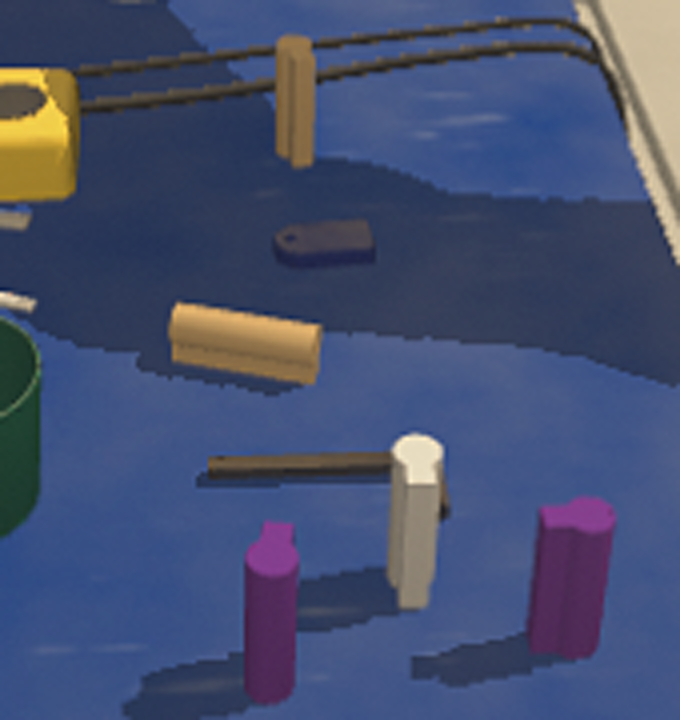

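View pics/c_crop.png

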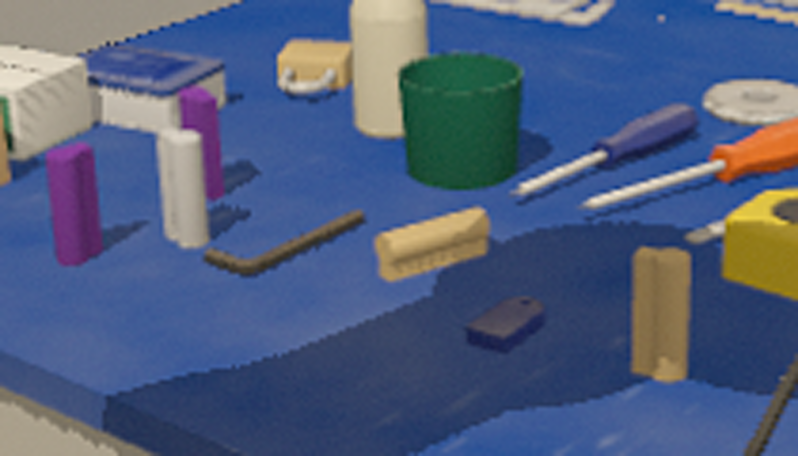

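Candidates:
- **cylinder_a:** the brass part standing at side (304,245) / scene (334,242). The lying brass part at side (291,306) is excluded.
- **cylinder_b:** the nickel-grey part standing at side (333,350) / scene (208,208). The purple decoys at side (298,373) and (372,364) are excluded.

The crops confirm both choices. Next I'll fit the jar, the yaws and the obstacle heights.

```bash
python3 - <<'E'
from h import *
from scipy.optimize import least_squares
np.set_printoptions(precision=4,suppress=True)
for n in("scene","side"):
    c,T,W,s=grab(n); x,y,z=W[...,0],W[...,1],W[...,2]
    P=W[(z>.112)&(z<.136)&(abs(x-.54)<.06)&(abs(y+.315)<.06)]
    # keep outer-facing points
    cp=T[:2,3]
    f=lambda p:np.hypot(P[:,0]-p[0],P[:,1]-p[1])-.0325
    r=least_squares(f,[.54,-.315],loss="soft_l1",f_scale=.001); print(n,"neck",len(P),r.x,np.median(abs(r.fun)))
    P2=W[(z>.02)&(z<.08)&(abs(x-.54)<.08)&(abs(y+.315)<.08)]
    g=lambda p:np.hypot(P2[:,0]-p[0],P2[:,1]-p[1])-.052
    r=least_squares(g,[.54,-.315],loss="soft_l1",f_scale=.001); print(n,"body",len(P2),r.x)
    for q,(cx,cy) in dict(a=(.46,-.102),b=(.435,.186)).items():
        m=(z>.057)&(z<.066)&(abs(x-cx)<.025)&(abs(y-cy)<.025); P=W[m][:,:2].astype(np.float32)
        print(n,q,len(P),P.mean(0),cv2.minAreaRect(P), W[m][:,2].mean())
    B=W[(x>.63)&(x<1)&(y<-.1)&(y>-.6)&(z>.05)]; print("box",B.min(0),B.max(0))
    # tallest stuff within reach
    for (X0,X1,Y0,Y1) in [(.3,.6,-.25,.15),(.3,.6,.15,.3),(.4,.66,-.5,-.38)]:
        q=W[(x>X0)&(x<X1)&(y>Y0)&(y<Y1)]; print((X0,X1,Y0,Y1),np.nanmax(q[:,2]) if len(q) else None)
E
```

```text
scene neck 845 [ 0.5381 -0.3132] 0.0015883911813118108
scene body 2210 [ 0.5377 -0.3137]
scene a 72 [ 0.4555 -0.1035] ((0.45750850439071655, -0.10240224748849869), (0.017282620072364807, 0.024800514802336693), 1.0124506950378418) 0.05996489560025199
scene b 47 [0.4307 0.1823] ((0.43162068724632263, 0.18408140540122986), (0.01706409640610218, 0.02400486171245575), 4.168195724487305) 0.059867865414351615
box [ 0.6581 -0.5619  0.05  ] [ 0.9196 -0.154   0.356 ]
(0.3, 0.6, -0.25, 0.15) 0.06253765543485396
(0.3, 0.6, 0.15, 0.3) 0.06154810863366067
(0.4, 0.66, -0.5, -0.38) 0.21897940183148032
side neck 447 [ 0.5409 -0.3138] 0.0021834342560200573
side body 1124 [ 0.5408 -0.3141]
side a 55 [ 0.4601 -0.1013] ((0.45965680480003357, -0.10207834839820862), (0.014819219708442688, 0.024257060140371323), 30.043987274169922) 0.05935835629376714
side b 125 [0.4352 0.1845] ((0.43599388003349304, 0.18445895612239838), (0.02304094471037388, 0.016719819977879524), 73.88177490234375) 0.05912725134121957
box [ 0.6641 -0.5104  0.0501] [ 0.9315 -0.153   0.3546]
(0.3, 0.6, -0.25, 0.15) 0.0619218951528433
(0.3, 0.6, 0.15, 0.3) 0.06115698045329265
(0.4, 0.66, -0.5, -0.38) 0.034906693193417604
```

```bash
cat > plan.py <<'E'
import sys
from h import *
# usage: plan.py x y z xaz n   -> n rows to reach pose (tool down, tool x azimuth in deg)
x,y,z,az=map(float,sys.argv[1:5]); n=int(sys.argv[5])
s=read_state(); p=s["ee_pos"].copy(); r=R.from_quat(s["eef_rot"])
X=np.array([np.cos(np.radians(az)),np.sin(np.radians(az)),0]); Z=np.array([0,0,-1.]); Y=np.cross(Z,X)
t=R.from_matrix(np.stack([X,Y,Z],1)); g=np.array([x,y,z])
m=r.as_matrix(); print("now",p.round(4),"xaz",np.degrees(np.arctan2(m[1,0],m[0,0])).round(1),"t",round(s["time"],2),"q",s["joint_positions"].round(2))
for i in range(n):
    k=n-i
    sh=r.inv().apply((g-p)/k); rv=(r.inv()*t).as_rotvec()/k
    row=np.r_[sh/.04,rv/np.radians(120)].round(3); row[abs(row)<.002]=0
    print(row.tolist(), "" if abs(row).max()<=1 and abs(row[3:]).max()<.0889 else "!!")
    p=p+r.apply(row[:3]*.04); r=r*R.from_rotvec(row[3:]*np.radians(120))
E
python3 plan.py .459 -.102 .19 90 14
```

```text
now [ 0.2812 -0.5581  0.2224] xaz 26.7 t 0.35 q [ 1.08  0.33 -0.06  1.46  0.02  1.35 -0.09]
[0.65, -0.584, 0.058, 0.0, 0.0, -0.038] 
[0.694, -0.531, 0.058, 0.0, 0.0, -0.038] 
[0.734, -0.474, 0.058, 0.0, 0.0, -0.038] 
[0.77, -0.414, 0.058, 0.0, 0.0, -0.038] 
[0.8, -0.352, 0.058, 0.0, 0.0, -0.038] 
[0.826, -0.287, 0.058, 0.0, 0.0, -0.037] 
[0.845, -0.222, 0.058, 0.0, 0.0, -0.038] 
[0.861, -0.154, 0.058, 0.0, 0.0, -0.037] 
[0.87, -0.087, 0.058, 0.0, 0.0, -0.038] 
[0.874, -0.018, 0.058, 0.0, 0.0, -0.037] 
[0.873, 0.05, 0.058, 0.0, 0.0, -0.038] 
[0.866, 0.119, 0.058, 0.0, 0.0, -0.037] 
[0.854, 0.186, 0.058, 0.0, 0.0, -0.038] 
[0.836, 0.253, 0.058, 0.0, 0.0, -0.037]
```

```bash
python3 -m inch '[[0.65,-0.58,0.05,0,0,-0.038],[0.69,-0.53,0.05,0,0,-0.038],[0.73,-0.47,0.05,0,0,-0.038],[0.77,-0.41,0.05,0,0,-0.038],[0.8,-0.35,0.05,0,0,-0.038]]' 1
python3 -m inch '[[0.83,-0.29,0.05,0,0,-0.038],[0.85,-0.22,0.05,0,0,-0.038],[0.86,-0.15,0.05,0,0,-0.038],[0.87,-0.09,0.05,0,0,-0.038],[0.87,-0.02,0.05,0,0,-0.038]]'
python3 plan.py .459 -.102 .19 90 4
```

```text
time: 0.98
ee_pos: [0.3452, -0.3949, 0.2126]
eef_rot: [0.907, 0.42, 0.0, 0.0]
ft_force: [0.9, 0.7, 0.0]
width: 0.087
time: 1.6
ee_pos: [0.4088, -0.2306, 0.2025]
eef_rot: [0.806, 0.592, 0.0, 0.0]
ft_force: [0.8, 0.9, 0.3]
width: 0.087
now [ 0.4088 -0.2306  0.2025] xaz 72.6 t 1.6 q [ 0.8   0.02 -0.39  1.87  0.01  1.25  0.11]
[0.861, 0.06, 0.078, 0.0, 0.0, -0.036] 
[0.854, 0.124, 0.078, 0.0, 0.0, -0.036] 
[0.842, 0.189, 0.078, 0.0, 0.0, -0.036] 
[0.825, 0.251, 0.078, 0.0, 0.0, -0.037]
```

```bash
python3 -m inch '[[0.86,0.06,0.08,0,0,-0.036],[0.85,0.12,0.08,0,0,-0.036],[0.84,0.19,0.08,0,0,-0.036],[0.82,0.25,0.08,0,0,-0.036],[0,0,0,0,0,0]]'
python3 - <<'E'
from h import *
np.set_printoptions(precision=4,suppress=True)
c,T,W,s=grab("wrist"); crop(c,0,0,640,480,1.25,"w1.png"); x,y,z=W[...,0],W[...,1],W[...,2]
print(s["ee_pos"])
m=(z>.056)&(z<.066)&(abs(x-.459)<.03)&(abs(y+.102)<.03); P=W[m]
print(len(P),P.mean(0),cv2.minAreaRect(P[:,:2].astype(np.float32)))
vu=np.argwhere(m); print(vu.min(0),vu.max(0)) if len(vu) else 0
E
```

```text
time: 2.22
ee_pos: [0.4596, -0.1012, 0.1895]
eef_rot: [0.707, 0.707, 0.0, -0.0]
ft_force: [0.2, 0.1, 0.3]
width: 0.0871
[ 0.4596 -0.1012  0.1895]
507 [ 0.4597 -0.1016  0.0607] ((0.4596368968486786, -0.10131340473890305), (0.01660703681409359, 0.024231771007180214), 13.798103332519531)
[207 301] [238 322]
```

View pics/w1.png

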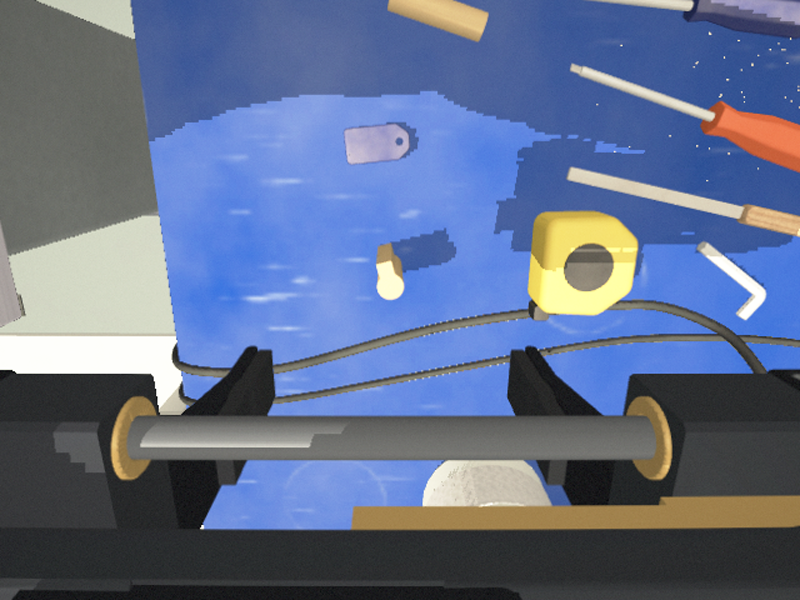

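```bash
python3 plan.py .460 -.1032 .027 104 5
```

```text
now [ 0.459  -0.1032  0.1895] xaz 89.8 t 2.27 q [ 0.65  0.05 -0.53  1.87  0.02  1.23  0.11]
[0.0, 0.005, 0.813, 0.0, 0.0, -0.024] 
[0.0, 0.005, 0.812, 0.0, 0.0, -0.024] 
[0.0, 0.005, 0.813, 0.0, 0.0, -0.023] 
[-0.002, 0.005, 0.812, 0.0, 0.0, -0.024] 
[0.0, 0.005, 0.813, 0.0, 0.0, -0.023]
```

```bash
python3 -m inch '[[0,0.01,0.8,0,0,-0.024],[0,0.01,0.8,0,0,-0.024],[0,0.01,0.8,0,0,-0.024],[0,0,0.8,0,0,-0.023],[0,0,0.85,0,0,-0.023]]' 1
python3 -m inch '[[0,0,0,0,0,0],[0,0,0,0,0,0],[0,0,0,0,0,0],[0,0,0,0,0,0],[0,0,0,0,0,0]]' -0.8 25
python3 plan.py .460 -.1032 .17 104 4
```

```text
time: 2.9
ee_pos: [0.4598, -0.1057, 0.0268]
eef_rot: [0.617, 0.787, -0.0, 0.0]
ft_force: [-0.1, -0.7, -1.1]
width: 0.087
time: 3.52
ee_pos: [0.4601, -0.1049, 0.0282]
eef_rot: [0.617, 0.787, 0.0, 0.0]
ft_force: [-0.1, -0.0, -0.5]
width: 0.0448
now [ 0.4601 -0.1049  0.0282] xaz 103.8 t 3.52 q [ 0.62  0.26 -0.54  2.03  0.17  0.89  0.23]
[0.01, 0.002, -0.886, 0.0, 0.0, 0.0] 
[0.01, 0.002, -0.886, 0.0, 0.0, 0.0] 
[0.01, 0.003, -0.886, 0.0, 0.0, 0.0] 
[0.011, 0.002, -0.886, 0.0, 0.0, -0.002]
```

```bash
python3 -m inch '[[0,0,0,0,0,0],[0,0,0,0,0,0],[0,0,0,0,0,0],[0,0,0,0,0,0],[0,0,0,0,0,0]]' -1 30
python3 -m inch '[[0,0,0,0,0,0]]' -1 30
python3 - <<'E'
from h import *
c,T,W,s=grab("wrist"); crop(c,160,180,480,420,2.5,"w2.png")
c,T,W,s=grab("side"); crop(c,250,170,370,270,6,"s2.png")
E
```

```text
time: 4.15
ee_pos: [0.4599, -0.1048, 0.0277]
eef_rot: [0.617, 0.787, 0.0, 0.0]
ft_force: [0.3, -0.0, -1.1]
width: 0.0161
time: 4.28
ee_pos: [0.4598, -0.1048, 0.0277]
eef_rot: [0.617, 0.787, -0.0, -0.0]
ft_force: [0.0, -0.4, -0.6]
width: 0.0163
```

View pics/w2.png

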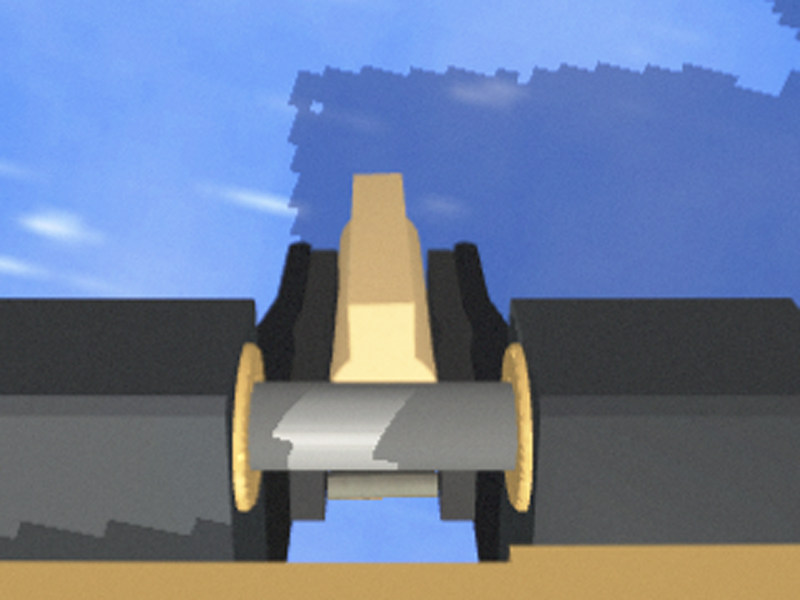

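View pics/s2.png

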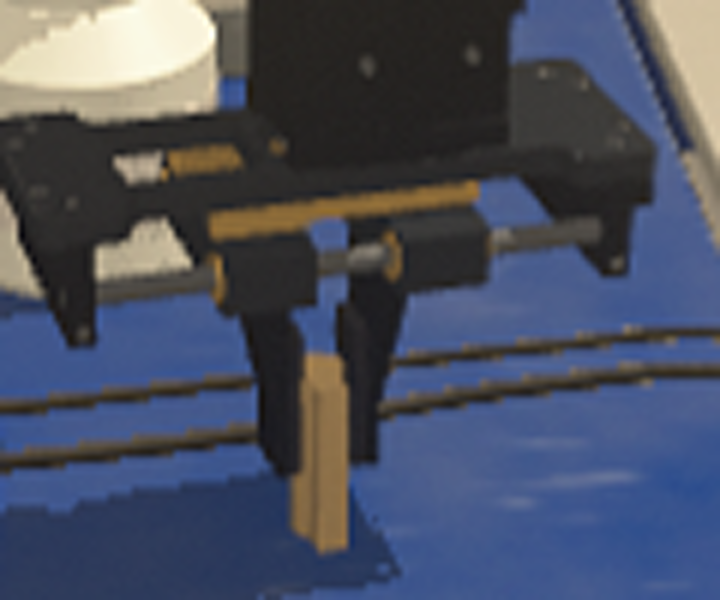

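```bash
python3 -m inch '[[0,0,-0.4,0,0,0],[0,0,-0.9,0,0,0],[0,0,-1,0,0,0],[0,0,-1,0,0,0],[0,0,-1,0,0,0]]'
python3 plan.py .542 -.315 .202 150 7
```

```text
time: 5.0
ee_pos: [0.4596, -0.1045, 0.2022]
eef_rot: [0.617, 0.787, 0.0, 0.0]
ft_force: [0.8, -0.4, -2.3]
width: 0.016
now [ 0.4596 -0.1045  0.2022] xaz 103.8 t 5.0 q [ 0.68  0.04 -0.56  1.85  0.02  1.25  0.36]
[-0.8, 0.106, 0.0, 0.0, 0.0, -0.055] 
[-0.807, 0.014, 0.0, 0.0, 0.0, -0.055] 
[-0.803, -0.079, 0.002, 0.0, 0.0, -0.055] 
[-0.789, -0.171, 0.002, 0.0, 0.0, -0.055] 
[-0.764, -0.261, 0.0, 0.0, 0.0, -0.055] 
[-0.729, -0.347, 0.002, 0.0, 0.0, -0.055] 
[-0.685, -0.429, 0.002, 0.0, 0.0, -0.055]
```

```bash
python3 -m inch '[[-0.8,0.1,0,0,0,-0.055],[-0.8,0.01,0,0,0,-0.055],[-0.8,-0.08,0,0,0,-0.055],[-0.79,-0.17,0,0,0,-0.055],[-0.76,-0.26,0,0,0,-0.055]]'
python3 -m inch '[[-0.73,-0.35,0,0,0,-0.055],[-0.68,-0.43,0,0,0,-0.055],[0,0,0,0,0,0],[0,0,0,0,0,0]]'
python3 - <<'E'
from h import *
from scipy.optimize import least_squares
c,T,W,s=grab("wrist"); cv2.imwrite("pics/w3.png",c["img"][:,:,::-1])
c,T,W,s=grab("side"); crop(c,200,80,340,220,4,"s3.png")
c,T,W,s=grab("scene"); crop(c,400,100,560,300,3,"c3.png"); print(s["ee_pos"])
E
python3 plan.py .542 -.315 .146 150 3
```

```text
time: 5.62
ee_pos: [0.5183, -0.2556, 0.2009]
eef_rot: [0.366, 0.93, 0.0, 0.0]
ft_force: [0.4, 1.4, -1.7]
width: 0.0163
time: 6.12
ee_pos: [0.5413, -0.3142, 0.2004]
eef_rot: [0.259, 0.966, 0.0, 0.0]
ft_force: [-0.2, 0.4, -0.5]
width: 0.0162
[ 0.54137754 -0.31388404  0.20039806]
now [ 0.5414 -0.314   0.2004] xaz 150.0 t 6.28 q [ 0.83  0.39 -0.49  1.47  0.18  1.33  1.37]
[-0.009, -0.005, 0.453, 0.0, 0.0, 0.0] 
[-0.008, -0.004, 0.453, 0.0, 0.0, 0.0] 
[-0.009, -0.005, 0.453, 0.0, 0.0, 0.0]
```

View pics/w3.png

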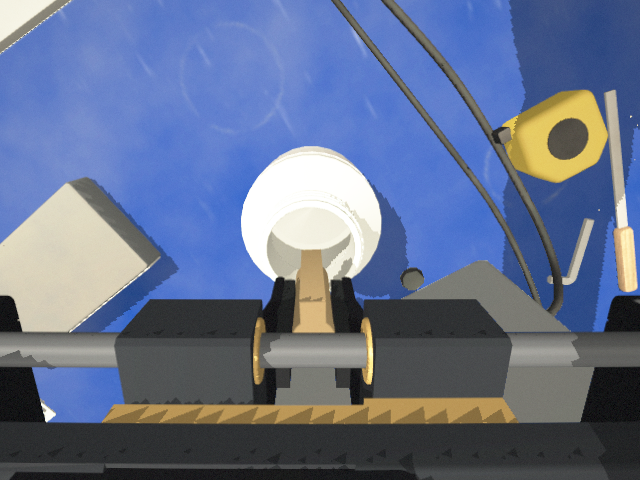

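View pics/s3.png

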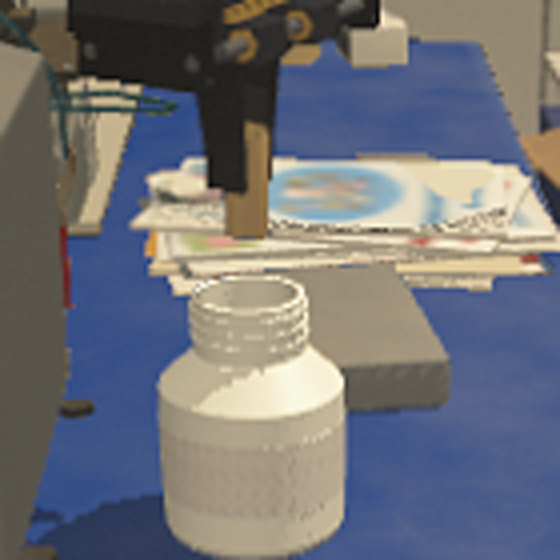

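View pics/c3.png

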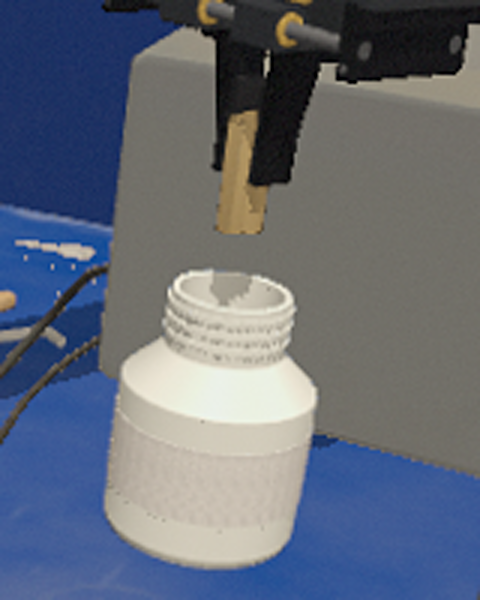

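The part hangs vertical over the mouth in both fixed views. In the side crop its foot is at (248,235) above a mouth centred at (248,293). I'll lower it 54 mm and release.

```bash
python3 -m inch '[[-0.01,0,0.45,0,0,0],[-0.01,0,0.45,0,0,0],[-0.01,0,0.42,0,0,0],[0,0,0,0,0,0]]'
python3 -m inch '[[0,0,0,0,0,0],[0,0,0,0,0,0],[0,0,0,0,0,0],[0,0,0,0,0,0],[0,0,0,0,0,0]]' -0.2
python3 -m inch '[[0,0,-0.5,0,0,0],[0,0,-0.9,0,0,0],[0,0,-0.6,0,0,0],[0,0,0,0,0,0]]'
python3 - <<'E'
from h import *
c,T,W,s=grab("wrist"); crop(c,180,100,460,420,1.8,"w4.png")
c,T,W,s=grab("side"); crop(c,200,80,340,220,4,"s4.png")
E
```

```text
time: 6.78
ee_pos: [0.5413, -0.3151, 0.1447]
eef_rot: [0.259, 0.966, 0.0, -0.002]
ft_force: [-0.9, 0.3, -0.4]
width: 0.0163
time: 7.4
ee_pos: [0.5424, -0.3156, 0.1471]
eef_rot: [0.259, 0.966, -0.0, 0.0]
ft_force: [-0.2, -0.2, -0.3]
width: 0.0347
time: 7.9
ee_pos: [0.5436, -0.316, 0.2305]
eef_rot: [0.259, 0.966, -0.001, 0.002]
ft_force: [0.2, -0.8, 0.9]
width: 0.0349
```

View pics/w4.png

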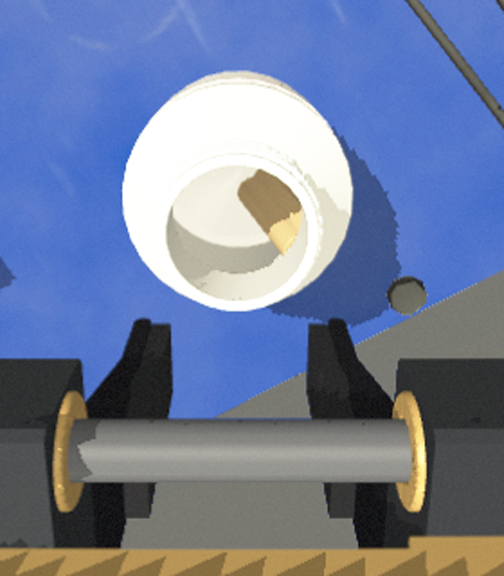

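View pics/s4.png

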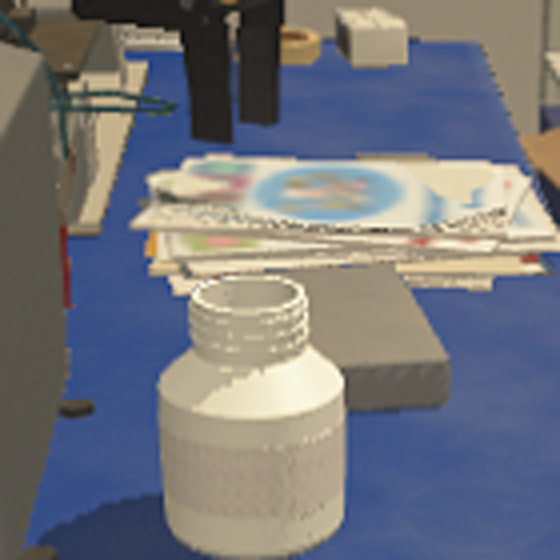

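Cylinder_a now lies inside the jar, visible through the mouth at (270,212) in the crop, and the jar hasn't moved. Next is cylinder_b.

```bash
python3 plan.py .435 .182 .2 90 14
```

```text
now [ 0.5423 -0.3156  0.2273] xaz 150.0 t 8.0 q [ 0.83  0.38 -0.49  1.43  0.18  1.38  1.38]
[0.61, 0.674, 0.048, 0.0, 0.0, 0.036] 
[0.659, 0.626, 0.048, 0.0, 0.0, 0.036] 
[0.705, 0.574, 0.048, 0.0, 0.0, 0.036] 
[0.746, 0.519, 0.048, 0.0, 0.0, 0.036] 
[0.783, 0.462, 0.049, 0.0, 0.0, 0.036] 
[0.816, 0.401, 0.048, 0.0, 0.0, 0.036] 
[0.843, 0.339, 0.049, 0.0, 0.0, 0.035] 
[0.866, 0.276, 0.048, 0.0, 0.0, 0.036] 
[0.884, 0.21, 0.049, 0.0, 0.0, 0.035] 
[0.897, 0.145, 0.048, 0.0, 0.0, 0.036] 
[0.906, 0.077, 0.049, 0.0, 0.0, 0.035] 
[0.909, 0.01, 0.048, 0.0, 0.0, 0.036] 
[0.907, -0.058, 0.049, 0.0, 0.0, 0.035] 
[0.901, -0.125, 0.048, 0.0, 0.0, 0.036]
```

```bash
python3 -m inch '[[0.61,0.67,0,0,0,0.036],[0.66,0.63,0,0,0,0.036],[0.7,0.57,0,0,0,0.036],[0.75,0.52,0.05,0,0,0.036],[0.78,0.46,0.05,0,0,0.036]]' 0
python3 -m inch '[[0.82,0.4,0.05,0,0,0.036],[0.84,0.34,0.05,0,0,0.036],[0.87,0.28,0.05,0,0,0.036],[0.88,0.21,0.05,0,0,0.036],[0.9,0.14,0.05,0,0,0.036]]'
python3 plan.py .435 .182 .2 90 4
```

```text
time: 8.62
ee_pos: [0.5031, -0.1369, 0.2221]
eef_rot: [0.436, 0.9, -0.0, -0.001]
ft_force: [0.5, 0.5, 0.0]
width: 0.0433
time: 9.25
ee_pos: [0.4649, 0.0407, 0.2121]
eef_rot: [0.597, 0.802, -0.0, -0.0]
ft_force: [0.4, 0.2, 0.6]
width: 0.0439
now [0.4649 0.0407 0.2121] xaz 106.6 t 9.25 q [ 0.5   0.03 -0.69  1.84  0.02  1.28  0.1 ]
[0.899, 0.074, 0.076, 0.0, 0.0, 0.035] 
[0.903, 0.008, 0.076, 0.0, 0.0, 0.035] 
[0.901, -0.059, 0.076, 0.0, 0.0, 0.034] 
[0.894, -0.122, 0.076, 0.0, 0.0, 0.035]
```

```bash
python3 -m inch '[[0.9,0.07,0.08,0,0,0.035],[0.9,0.01,0.08,0,0,0.035],[0.9,-0.06,0.08,0,0,0.035],[0.89,-0.12,0.08,0,0,0.035]]'
python3 -m inch '[[0,0,0,0,0,0],[0,0,0,0,0,0]]'
python3 - <<'E'
from h import *
np.set_printoptions(precision=4,suppress=True)
c,T,W,s=grab("wrist"); cv2.imwrite("pics/w5.png",c["img"][:,:,::-1]); x,y,z=W[...,0],W[...,1],W[...,2]
print(s["ee_pos"],s["width"])
m=((z>.054)&(z<.067)&(abs(x-.435)<.1)&(abs(y-.19)<.07)).astype(np.uint8)
n,l,st,ce=cv2.connectedComponentsWithStats(m)
for i in range(1,n):
    if st[i,4]>100:
        P=W[l==i]; print(ce[i],len(P),P.mean(0),cv2.minAreaRect(P[:,:2].astype(np.float32)),c["img"][l==i].mean(0))
E
python3 plan.py .435 .182 .2 90 1
```

```text
time: 9.75
ee_pos: [0.4348, 0.1815, 0.1994]
eef_rot: [0.708, 0.706, -0.001, -0.0]
ft_force: [0.4, -0.1, -0.1]
width: 0.0434
time: 10.0
ee_pos: [0.4355, 0.1799, 0.1996]
eef_rot: [0.707, 0.707, -0.001, -0.0]
ft_force: [-0.1, -0.2, 0.1]
width: 0.0434
[0.4355 0.1799 0.1996] 0.043391576205465826
[376.6085 162.0587] 562 [0.4864 0.2259 0.0605] ((0.4865649342536926, 0.22500371932983398), (0.02454240433871746, 0.016865208745002747), 78.67195129394531) [217.5463 121.3488 235.194 ]
[246.9653 176.3254] 547 [0.3857 0.215  0.0605] ((0.385944664478302, 0.21484193205833435), (0.02431582473218441, 0.016577525064349174), 0.7732224464416504) [226.053  130.1371 240.6782]
[310.6707 213.7212] 495 [0.4354 0.1848 0.0606] ((0.4355629086494446, 0.18495886027812958), (0.016174402087926865, 0.024335863068699837), 0.8878729343414307) [252.7939 252.4485 251.3576]
now [0.4357 0.1796 0.1997] xaz 90.0 t 10.05 q [ 0.33  0.06 -0.83  1.85  0.05  1.25 -0.52]
[0.061, -0.018, -0.007, 0.0, 0.0, 0.0]
```

View pics/w5.png

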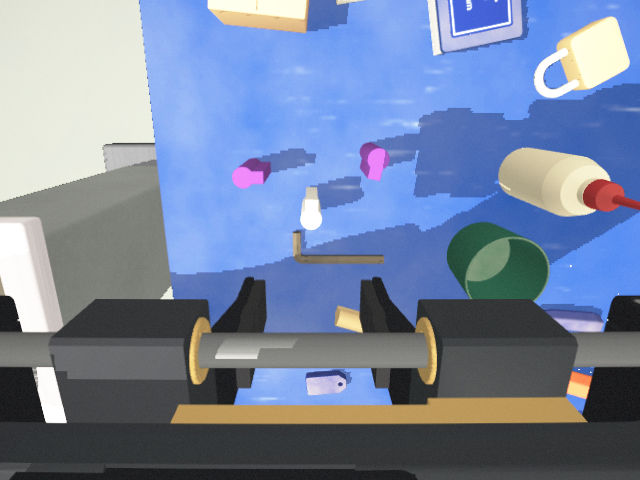

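The nickel-grey target is at wrist (311,205), with a purple decoy on either side at (252,174) and (374,160). The half-open fingers have room between them, so I'll descend.

```bash
python3 -m inch '[[0.02,0,0.7,0,0,-0.004],[0.02,0,0.9,0,0,-0.003],[0.01,0,0.9,0,0,0],[0.01,0,0.9,0,0,0],[0,0,0.9,0,0,0]]' 0
python3 plan.py .4355 .182 .027 91 1
```

```text
time: 10.68
ee_pos: [0.436, 0.1817, 0.0269]
eef_rot: [0.703, 0.712, -0.0, 0.0]
ft_force: [0.6, 0.6, -0.5]
width: 0.0437
now [0.436  0.1817 0.0269] xaz 90.7 t 10.68 q [ 0.23  0.32 -0.79  2.02  0.29  0.91 -0.71]
[0.008, -0.012, -0.003, 0.0, 0.0, -0.002]
```

```bash
python3 -m inch '[[0,0,0,0,0,0],[0,0,0,0,0,0],[0,0,0,0,0,0],[0,0,0,0,0,0],[0,0,0,0,0,0]]' -1 30
python3 -m inch '[[0,0,0,0,0,0]]'
python3 - <<'E'
from h import *
c,T,W,s=grab("wrist"); crop(c,160,150,480,420,2.3,"w6.png")
c,T,W,s=grab("side"); crop(c,260,260,420,410,4,"s6.png"); print(s["width"],s["ee_pos"])
E
```

```text
time: 11.3
ee_pos: [0.4365, 0.1832, 0.0293]
eef_rot: [0.702, 0.712, 0.001, 0.001]
ft_force: [-0.8, -0.9, 8.1]
width: 0.0163
time: 11.42
ee_pos: [0.4365, 0.1832, 0.0293]
eef_rot: [0.702, 0.712, 0.001, 0.001]
ft_force: [-1.1, -1.6, 8.3]
width: 0.0161
0.016093701836551393 [0.43654075 0.18320373 0.02932246]
```

View pics/w6.png

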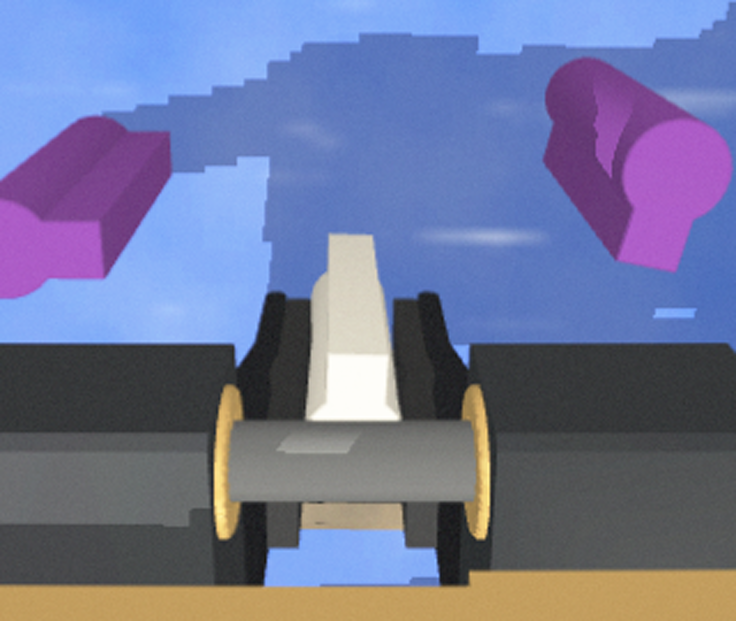

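View pics/s6.png

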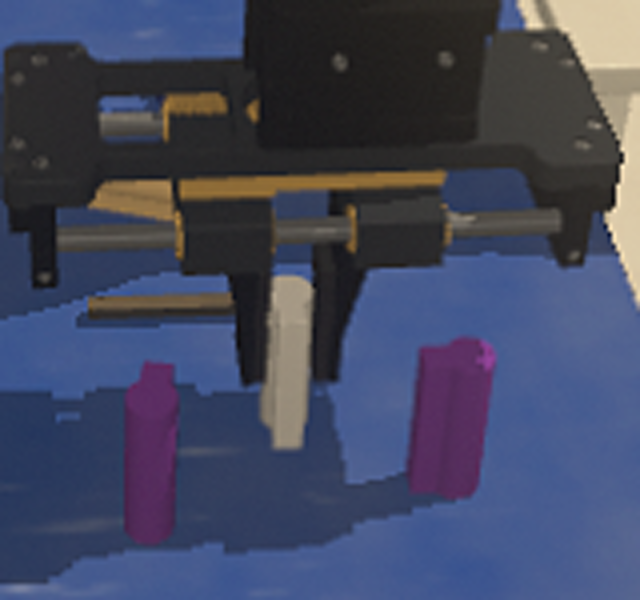

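```bash
python3 -m inch '[[0,0,-0.4,0,0,0],[0,0,-0.9,0,0,0],[0,0,-1,0,0,0],[0,0,-1,0,0,0],[0,0,-1,0,0,0]]'
python3 plan.py .542 -.315 .202 150 14
python3 - <<'E'
from h import *
c,T,W,s=grab("side"); crop(c,230,160,430,330,3.5,"s7.png"); print(s["width"],s["ee_pos"])
E
```

```text
time: 12.15
ee_pos: [0.4352, 0.1832, 0.2024]
eef_rot: [0.702, 0.712, 0.0, 0.0]
ft_force: [0.9, 0.7, -2.2]
width: 0.0162
now [0.4352 0.1832 0.2024] xaz 90.9 t 12.15 q [ 0.34  0.07 -0.86  1.84  0.05  1.26 -0.51]
[-0.892, 0.177, 0.0, 0.0, 0.0, -0.035] 
[-0.903, 0.111, 0.0, 0.0, 0.0, -0.035] 
[-0.909, 0.045, 0.0, 0.0, 0.0, -0.035] 
[-0.91, -0.022, 0.0, 0.0, 0.0, -0.035] 
[-0.906, -0.088, 0.0, 0.0, 0.0, -0.035] 
[-0.897, -0.154, 0.0, 0.0, 0.0, -0.035] 
[-0.883, -0.219, 0.002, 0.0, 0.0, -0.035] 
[-0.865, -0.284, 0.0, 0.0, 0.0, -0.035] 
[-0.841, -0.346, 0.002, 0.0, 0.0, -0.035] 
[-0.814, -0.407, 0.002, 0.0, 0.0, -0.036] 
[-0.781, -0.467, 0.002, 0.0, 0.0, -0.035] 
[-0.744, -0.523, 0.0, 0.0, 0.0, -0.036] 
[-0.703, -0.577, 0.002, 0.0, 0.0, -0.035] 
[-0.659, -0.628, 0.002, 0.0, 0.0, -0.036] 
0.016172994154821978 [0.43516153 0.18322587 0.20236286]
```

View pics/s7.png

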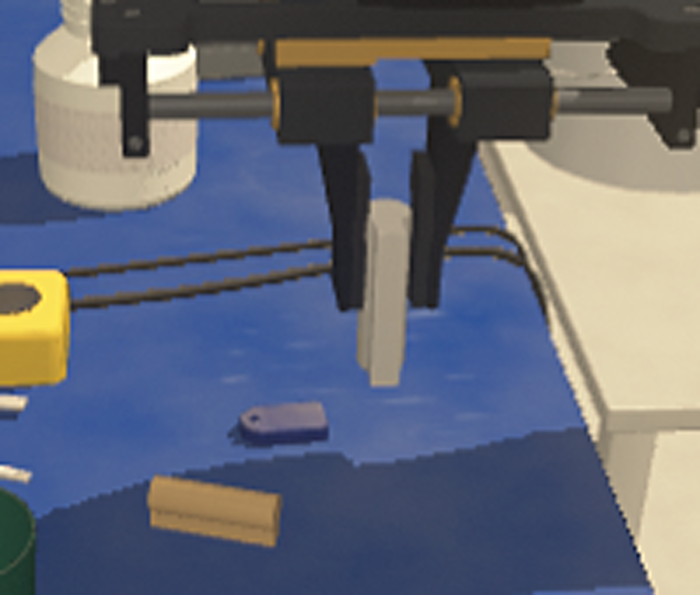

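The grey part is held upright at crop (385,295), and the lying cylinder is untouched at (213,510). I'll move it to the jar.

```bash
python3 -m inch '[[-0.89,0.18,0,0,0,-0.035],[-0.9,0.11,0,0,0,-0.035],[-0.91,0.04,0,0,0,-0.035],[-0.91,-0.02,0,0,0,-0.035],[-0.91,-0.09,0,0,0,-0.035]]'
python3 -m inch '[[-0.9,-0.15,0,0,0,-0.035],[-0.88,-0.22,0,0,0,-0.035],[-0.86,-0.28,0,0,0,-0.035],[-0.84,-0.35,0,0,0,-0.035],[-0.81,-0.41,0,0,0,-0.035]]'
python3 plan.py .541 -.318 .202 150 4
```

```text
time: 12.82
ee_pos: [0.4735, 0.0042, 0.2009]
eef_rot: [0.559, 0.829, 0.0, 0.0]
ft_force: [0.4, 0.3, -2.1]
width: 0.0166
time: 13.45
ee_pos: [0.5114, -0.1735, 0.2009]
eef_rot: [0.399, 0.917, 0.0, 0.0]
ft_force: [0.5, -0.6, -2.2]
width: 0.0162
now [ 0.5114 -0.1735  0.2009] xaz 133.0 t 13.45 q [ 0.74  0.2  -0.56  1.69  0.11  1.28  0.91]
[-0.787, -0.481, -0.007, 0.0, 0.0, -0.035] 
[-0.749, -0.537, -0.007, 0.0, 0.0, -0.036] 
[-0.707, -0.592, -0.006, 0.0, 0.0, -0.035] 
[-0.662, -0.643, -0.007, 0.0, 0.0, -0.036]
```

```bash
python3 -m inch '[[-0.78,-0.48,0,0,0,-0.035],[-0.75,-0.53,0,0,0,-0.036],[-0.7,-0.58,0,0,0,-0.035],[-0.65,-0.62,0,0,0,-0.036],[0,0,0,0,0,0]]'
python3 -m inch '[[0,0,0,0,0,0]]'
python3 - <<'E'
from h import *
c,T,W,s=grab("side"); crop(c,200,80,340,220,4,"s8.png")
c,T,W,s=grab("scene"); crop(c,400,100,560,300,3,"c8.png"); print(s["ee_pos"])
c,T,W,s=grab("wrist"); crop(c,180,100,460,420,1.8,"w8.png")
E
python3 plan.py .541 -.318 .147 150 3
```

```text
time: 14.08
ee_pos: [0.5399, -0.3183, 0.2001]
eef_rot: [0.261, 0.965, 0.0, -0.0]
ft_force: [-0.3, -0.7, -2.5]
width: 0.0162
time: 14.2
ee_pos: [0.5408, -0.3144, 0.2005]
eef_rot: [0.26, 0.966, 0.0, 0.0]
ft_force: [-0.1, -0.2, -2.1]
width: 0.0161
[ 0.54097224 -0.31401828  0.20061139]
now [ 0.541  -0.3141  0.2007] xaz 149.9 t 14.35 q [ 0.85  0.39 -0.51  1.47  0.19  1.33  1.37]
[-0.016, -0.028, 0.447, 0.0, 0.0, 0.0] 
[-0.016, -0.028, 0.447, 0.0, 0.0, 0.0] 
[-0.016, -0.028, 0.447, 0.0, 0.0, 0.0]
```

View pics/s8.png

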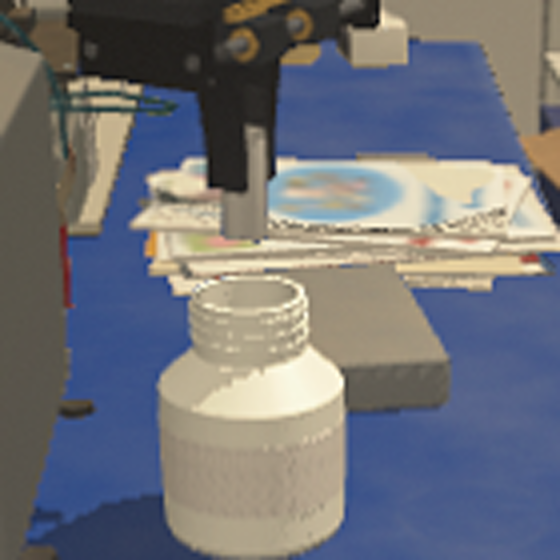

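View pics/c8.png

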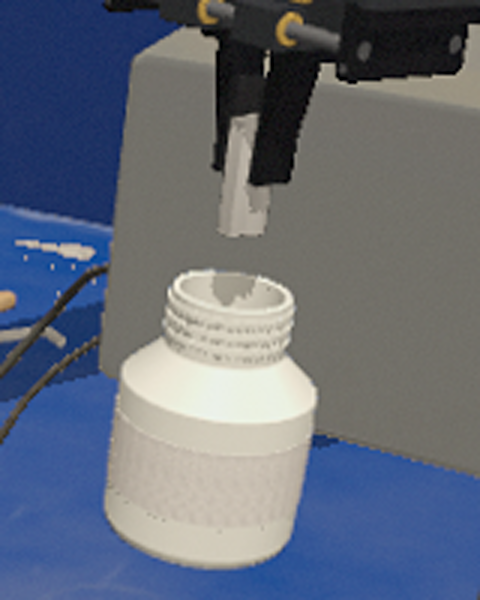

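View pics/w8.png

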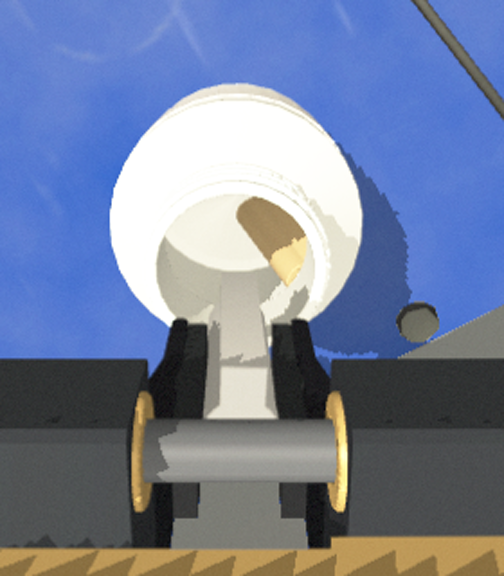

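The grey part is vertical over the mouth: side crop foot (246,237) above the mouth at (248,293). I'll lower it with a small offset away from the first part and release.

```bash
python3 -m inch '[[-0.02,-0.03,0.45,0,0,0],[-0.02,-0.03,0.45,0,0,0],[-0.02,-0.03,0.42,0,0,0],[0,0,0,0,0,0]]'
python3 -m inch '[[0,0,0,0,0,0],[0,0,0,0,0,0],[0,0,0,0,0,0],[0,0,0,0,0,0],[0,0,0,0,0,0]]' -0.2
python3 -m inch '[[0,0,-0.5,0,0,0],[0,0,-0.9,0,0,0],[0,0,-0.9,0,0,0],[0,0,-0.5,0,0,0],[0,0,0,0,0,0]]'
python3 - <<'E'
from h import *
from scipy.optimize import least_squares
c,T,W,s=grab("wrist"); crop(c,180,100,460,420,1.8,"w9.png")
c,T,W,s=grab("side"); cv2.imwrite("pics/s9.png",c["img"][:,:,::-1])
for n in("scene","side"):
    c,T,W,s=grab(n); x,y,z=W[...,0],W[...,1],W[...,2]
    P2=W[(z>.02)&(z<.08)&(abs(x-.54)<.08)&(abs(y+.315)<.08)]
    g=lambda p:np.hypot(P2[:,0]-p[0],P2[:,1]-p[1])-.052
    r=least_squares(g,[.54,-.315],loss="soft_l1",f_scale=.001); print(n,"body",len(P2),r.x)
E
```

```text
time: 14.85
ee_pos: [0.54, -0.3193, 0.1451]
eef_rot: [0.26, 0.966, 0.0, -0.002]
ft_force: [0.5, -0.3, -2.1]
width: 0.0163
time: 15.48
ee_pos: [0.5411, -0.3196, 0.1475]
eef_rot: [0.26, 0.966, -0.0, 0.0]
ft_force: [0.2, 0.3, -1.3]
width: 0.0349
time: 16.1
ee_pos: [0.542, -0.3198, 0.2623]
eef_rot: [0.26, 0.966, -0.001, 0.002]
ft_force: [-0.2, -0.0, 0.1]
width: 0.0345
scene body 2198 [ 0.5377245  -0.31363695]
side body 1116 [ 0.54085841 -0.31401664]
```

View pics/w9.png

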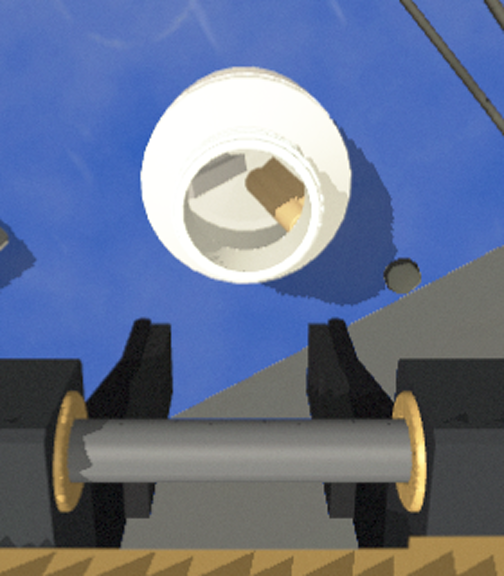

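View pics/s9.png

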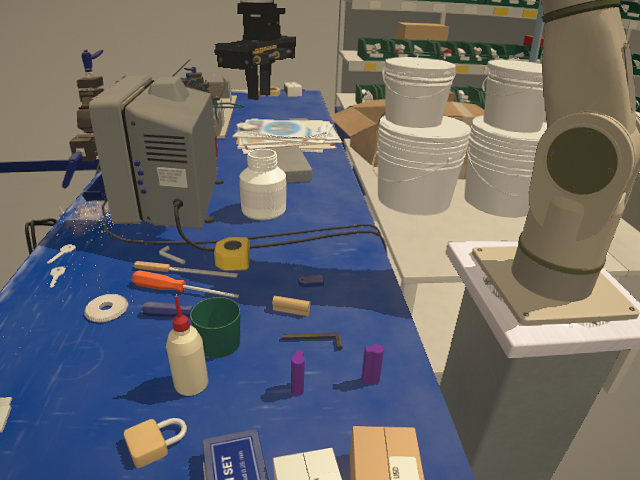

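Both parts lie inside the jar: grey at crop (218,175), brass at (278,195). The jar's position fits are unchanged, and the lying cylinder and purple decoys haven't moved. The arm is clear and still, so I'm handing the job in.

```bash
python3 -m inch '[[0,0,0,0,0,0],[0,0,0,0,0,0]]'; python3 -c "
from bench import close_job; print(close_job())"
```

```text
time: 16.55
ee_pos: [0.5409, -0.3195, 0.2589]
eef_rot: [0.26, 0.966, 0.0, -0.0]
ft_force: [0.1, -0.0, 0.8]
width: 0.0348
the job is handed in; nothing more can be done
None
```

I dropped both standing lock cylinders end first through the jar's neck, the brass one first and then the nickel-grey one. I handed the job in at about 16.6 s.

- **In the jar:** the last wrist picture shows both parts lying well below the rim.
- **Jar:** it is still upright. Its position fits before and after agree to within 0.1 mm from each camera. The two cameras differ by about 3 mm in x, the same as at the start, so that is a calibration offset.
- **Left alone:** the lying cylinder and the two purple look-alikes look unmoved in the side picture; I did not re-measure them.
- **Forces:** the highest reading printed was about 8 N, when the grey part pressed lightly on the bench as the grip closed.
- **Disagreement:** the fixed cameras' yaw estimates differed by 20 to 30° for both cylinders, so I used the wrist view. Both grips came out well aligned, the grey one a few degrees off.

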